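Unpin the craft drawer and pull it fully out

ROBOT

A 7-joint arm with a two-finger parallel gripper is mounted at the origin on the work surface. World frame = base frame: x ahead of the robot, y to its left, z up, the work surface at z = 0. Lengths are in m, angles in rad, forces in N, time in s.
With the tool pointing down it reaches from about 0.425 to 1.025 m from the base axis. Payload 9.4 kg.
Tool frame: the origin (TCP) lies on the centre line of the jaws, within the pads' length; the fingertips stand manip.nose_length ahead of it and the grasp point (between the pads) lies 2 mm behind it (manip.nose_length is the distance from the TCP to the fingertips, in m); z points along the fingers, y is the line along which they close (so a half turn about z gives the same grasp; the last joint's range is limited). The gripper opens to 93 mm and grips with 3 to 60 N. Pads are 15 mm wide; open, the fingers measure 128 mm over their backs; the gripper's body (75 mm by 188 mm) begins 65 mm behind the grasp point.
Start: joints at [1.212, 0.599, -0.003, 1.599, 0.002, 0.943, -0.08], TCP at [0.202, -0.696, 0.236] pointing down, gripper open.
Joint ranges: [-2.57, 2.57], [-0.35, 1.97], [-1.29, 1.29], [0.11, 2.56], [-1.05, 4.19], [0.11, 1.86], [-2.63, 2.63]. Speed limits (rad/s): [2.22, 2.22, 3.01, 3.01, 3.14, 3.14, 3.14].

INTERFACE

Orientations are given as a unit quaternion [w, x, y, z].
In Python, from cell import readout, viewer, workorder, manip gives the robot as it stands. The module is installed in compiled form; this text tells all that it offers.
- The arm moves only by the shell command python3 -m pendant 'ROWS' [FORCE]. ROWS is JSON, a list of rows, each an object with "slide": the shift along the tool's x, y, z in m, a list of three; "twist": the turn, a rotation vector about the tool's x, y, z in rad, a list of three; "jaw": the closure, from -1 (fully open) to 1 (shut). In form: [{"slide": [x, y, z], "twist": [wx, wy, wz], "jaw": jaw}, ...]. A call has 1 to 12 rows; each row shifts and turns the commanded pose from where the row before left it, along the tool's axes as they then stand; what a row does not reach is not made up. A row lasts 1/8 s, in which the tool goes at most 62.5 mm and 10.7 degrees, less where a joint would pass 70% of its speed; a pose out of reach is approached as far as the arm can. A call is refused whole if a number of a shift passes 0.0625 or a number of a turn 0.188, either way. A call with a gripper value outside its range is refused whole. The fingers move at their own pace and stop on an object; FORCE is the grip in N (left out, the last holds). Time passes only in rows, so rows that do not move let the fingers close. It gives the time, the measured TCP pose, the force, the opening and the grip force at its end, in the units of the state.
- readout.state(): the state, without advancing time (a new reading comes with each control period).
- viewer.camera(name): name is "side" or "top" or "wrist"; returns a dict with "image" (480x640x3 uint8, blue, green, red), "z_map" (480x640 float32, m along the optical axis (not along the pixel's ray), 0 where there is no reading), "vertical_fov" (degrees; the focal length in pixels is half the picture's height over the tangent of half this angle, whatever the lens; pixels are square), "cx", "cy" (the principal point, pixels), "pose" (4x4, takes a point from camera to world coordinates); the wrist camera has in their place "mount" (4x4, takes a point from camera to tool coordinates, whose origin is the TCP and whose axes are the flange's). Camera axes: x right, y up, looking along -z (the intrinsics and any distortion apply to the point x, -y, -z); pixel columns grow to the right and rows downward; lengths in m; the calibration is good to about 2 mm. A picture is of the moment at which its call begins: read the wrist's pose just before it.
- workorder.job_done(): hands the job in; it is judged then, once.
The state is a dict: "t": time; "qpos": joint angles; "qvel": joint speeds; "joint_efforts": joint torques, N m; "position": TCP position; "orientation": TCP orientation; "wrist_force": force on the tool from outside, world axes, zero at the start; "moment": the same for the moment, N m; "opening": finger opening in m; "grip_force": force on a finger pad.
Only numpy, scipy, OpenCV 4.12 (cv2) and the standard library are available. Lean on these libraries where they do the work, as an engineer would, in place of code of your own. Each camera call takes 0.05 s, during which the arm holds its last target. There are 200 camera calls.

TASK

The paint drawer of the little craft cabinet is locked by a leaning steel pin. Draw the pin out of its bore while the drawer stays shut, park it in the notch at the side of the lock block so that it hangs there with its collar down on the sloping face, and let go of it; then gently pull the drawer out until it is against its stop and leave it there. Do not drop the pin and leave the saucer, the brush cup and the tape roll where they are.

Things in the scene. Friction and masses are not known exactly. Their poses are not given: they have to be found in the camera images.
- cabinet: Fixed wooden craft cabinet, 240 deep (x), 400 wide (y), 150 mm high. Origin: middle of the front face's lower edge, on the table; x from front to back (away from the robot), y to the left seen from the robot, z up. Its one working drawer spans y = -169 to +69, z = 56 to 136 mm and slides out to -x; to its left is an open pigeonhole.
- rail (a point): Middle of a fixed steel drying rail, a 12 mm bar 370 mm long along the cabinet's y, about 118 mm straight above the sloping lock face. A gripper pointing straight down at the pin or the handle strikes the rail with its body; one tilted 35 degrees as the pin leans (fingers down and towards the cabinet) passes in front of it. Small cut-outs hang behind its right end.
- lock: Fixed aluminium lock block ahead of the cabinet's front. Origin: centre of the bore's mouth in its sloping top face; z out of that face along the bore, 35 degrees from vertical leaning to the robot's side; x up the slope; y as the cabinet's. Size: x -22 to 22, y -30 to 75, z -24 to 0 mm. Bore 15 x 16 mm, right through. The pin is free of the drawer's tongue when drawn 20 mm, of the block at 62 mm.
- notch (a point): Parking place: centre of the side notch at the sloping face, (0, 52, 0) mm in the lock's frame. The notch is a slot 16 mm wide along the lock's x, through the whole thickness, closed at lock y = 38 mm, open at the block's left end (y = 75 mm). The pin's shank goes in from the open side or from above, parallel to the bore; the collar rests on the face.
- pin: Loose steel pull pin, about 120 g. Origin: on its axis at the underside of the collar; z along the axis to the head. Shank 12 mm diameter, 62 mm long below the collar; collar 26 mm diameter, 5 mm thick; above it a flat grip tab, z = 5 to 45 mm, 10 mm thick along the pin's y, 20 mm wide along x. At the start it is in the bore, collar on the face, axes parallel to the lock's.
- handle (a point): Middle of the drawer's bar handle, on the bar's axis; moves with the drawer, axes parallel to the cabinet's. Steel bar 11 mm diameter along the cabinet's y, free for 47 mm either side of this point, 39 mm clear gap between bar and drawer front, 125 mm above the table. Closed fingers, tilted like the pin, can hook it from behind.
- drawer (a joint): How far the drawer is out, in m: 0 shut, growing as it slides to the cabinet's -x. It runs stiffly (2 to 4 N) and stays where it is left. Its hard stop lies somewhere between 0.08 and 0.12 m, to be found by feel (a force stop of about 12 N).
- saucer: Bystander: white paint saucer, 130 mm diameter, on the newspaper. Origin: centre of its underside.
- brush_cup: Bystander: white cup, 76 mm diameter, 90 mm high, holding three brushes that reach 200 mm height. Origin: centre of its underside.
- tape_roll: Bystander: roll of tape, 90 mm diameter, 24 mm high, lying on the newspaper. Origin: centre of its underside.

How it is judged:
On the way, in this order (a step that is already met when the one before it is completed fails the run):
1. the pin is drawn more than 50 mm out of its bore while the drawer is still shut (within 10 mm) (z of pin in the frame of lock above 0.05 m and value of joint drawer below 0.01 m), for 0.05 s.
2. the pin hangs parked in the side notch, collar on the sloping face, let go of, with the drawer still shut (within 10 mm) (x of pin in the frame of lock between -0.005 and 0.005 m and y of pin in the frame of lock between 0.042 and 0.07 m and z of pin in the frame of lock between -0.003 and 0.005 m and angle between the z axis of pin and the z axis of lock, either way round below 0.15 rad and linear speed of pin below 0.02 m/s and contact force between the fingers and pin below 0.1 N and value of joint drawer below 0.01 m), for 0.2 s.
3. the drawer is out against its stop (within 4 mm) (value of joint drawer above 0.096 m), for 0.1 s.
At the end, for the whole second after the job is handed in: The pin hangs at rest and released in the side notch (axis within 5 mm across the notch, its collar's underside centre 42 to 70 mm along the lock's y, within 5 mm of the sloping face, axis within 0.15 rad of the block's), and the drawer stands still within 4 mm of its outer stop (x of pin in the frame of lock between -0.005 and 0.005 m and y of pin in the frame of lock between 0.042 and 0.07 m and z of pin in the frame of lock between -0.003 and 0.005 m and angle between the z axis of pin and the z axis of lock, either way round below 0.15 rad and linear speed of pin below 0.02 m/s and contact force between the fingers and pin below 0.1 N and value of joint drawer above 0.096 m and velocity of joint drawer below 0.01 m/s); the robot touches nothing.
It fails at once if the pin is dropped (below 80 mm) (height (world z) of pin below 0.08 m).
It fails at once if the drawer is yanked or slammed (faster than 0.4 m/s) (velocity of joint drawer above 0.4 m/s or velocity of joint drawer below -0.4 m/s).
It fails at once if a bystander (saucer, brush cup, tape roll) is moved by more than 20 mm (distance of any of saucer, brush_cup, tape_roll from where it was at the start of the episode above 0.02 m).
It also fails if it takes over 56 s, if anything falls off the work surface, if the arm or the gripper's body presses on something with over 40 N, if the wrist force passes 120 N, or if a joint passes its speed limit or range.

## Working session

There is one attempt and no reset: what is moved stays moved. The work goes in short steps, Python scripts to look and compute and a shell command to move; the robot and the scene stay as the last step left them, time stands still between calls to the robot, and variables do not carry over. Pictures are saved under pics/ and viewed, at most 10 in all, crops included, and the job is handed in when it is done.

```bash
mkdir -p pics
cat > h.py <<'E'
import numpy as np, cv2
from cell import readout, viewer, workorder, manip
def cam(n):
    s=readout.state(); d=viewer.camera(n); d['s']=s; return d
E
python3 - <<'E'
from h import *
print(readout.state()); print(manip.nose_length)
for n in ('side','top'):
    d=cam(n); cv2.imwrite(f'pics/{n}.png',d['image']); np.savez(f'{n}.npz',**{k:d[k] for k in d if k!='s'})
    print({k:d[k] for k in d if k not in('image','z_map','s')},(d['z_map']>0).mean())
E
```

```text
{'t': 0.0, 'qpos': array([ 1.21230014,  0.60013934, -0.00257453,  1.60013322,  0.00178748,
        0.9429187 , -0.07979729]), 'qvel': array([-5.60438248e-04,  2.95025029e-04, -4.67054668e-05,  2.25857372e-03,
       -8.10946567e-04,  1.19592046e-03,  7.93263148e-04]), 'joint_efforts': array([-4.20523002e-04, -7.65064216e+01,  1.49693158e+00, -2.52342242e+01,
       -5.24331769e-02,  1.68883736e-02,  9.82188112e-05]), 'position': array([ 0.20148268, -0.69594615,  0.23474805]), 'orientation': array([-7.79773433e-04,  9.90084362e-01,  1.40471776e-01, -1.70314011e-04]), 'wrist_force': array([0.52030809, 0.08147677, 0.30725579]), 'moment': array([-0.03147621,  0.01467013, -0.00994818]), 'grip_force': 0.0, 'opening': 0.09287027700209363}
0.017
{'vertical_fov': 49.32326802798304, 'cx': 325.8819308773923, 'cy': 233.72148015241677, 'pose': array([[-0.36491316, -0.74602057,  0.55703832,  1.45024819],
       [ 0.93100014, -0.29802609,  0.21075859,  0.32750103],
       [ 0.00878171,  0.59551134,  0.8032989 ,  1.50211803],
       [ 0.        ,  0.        ,  0.        ,  1.        ]])} 0.9938932291666667
{'vertical_fov': 48.620182458791646, 'cx': 314.28442523961843, 'cy': 238.0625798529774, 'pose': array([[ 0.00238752,  0.98143037, -0.19180386,  0.3118335 ],
       [-0.99999229,  0.00174546, -0.00351642, -0.03592362],
       [-0.00311633,  0.19181077,  0.98142698,  1.4114389 ],
       [ 0.        ,  0.        ,  0.        ,  1.        ]])} 0.9960514322916667
```

View pics/side.png

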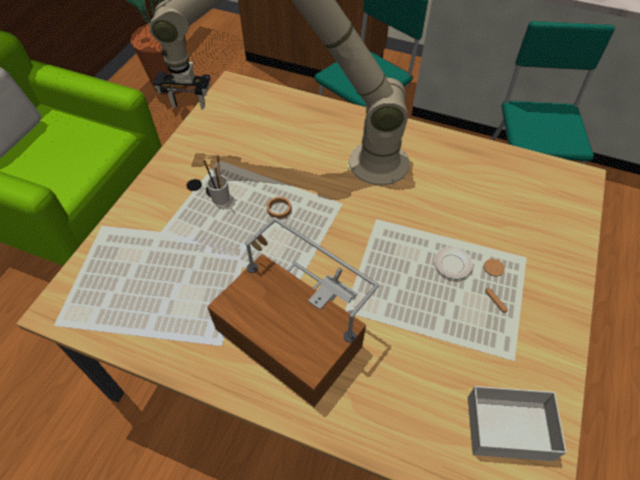

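View pics/top.png

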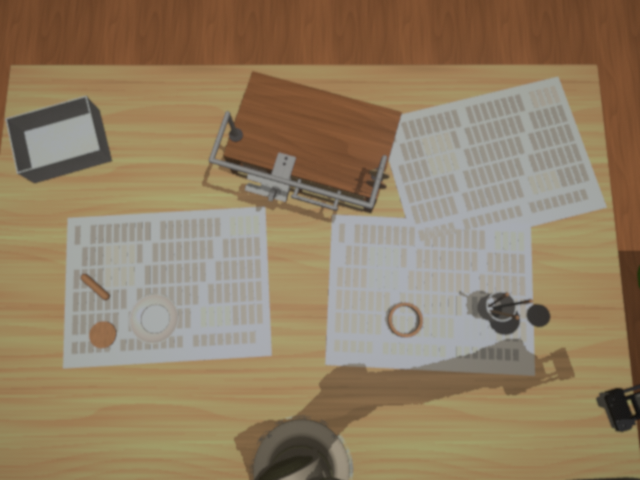

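The side view shows the cabinet at about (285,325), the lock plate near (332,290) and the rail in front of it. The top view has the cabinet's top corners at (252,72), (400,112) and (225,160), the lock plate at about (270,190) and the handle at about (315,203). The cup is at (500,310), the tape at (404,320) and the saucer at (153,318).

```bash
cat >> h.py <<'E'
def pts(d,T=None):
    T=d['pose'] if T is None else T
    z=d['z_map'].astype(float); f=240/np.tan(np.radians(d['vertical_fov'])/2)
    v,u=np.mgrid[:480,:640]
    P=np.stack([(u-d['cx'])/f*z,-(v-d['cy'])/f*z,-z],-1)
    P=P@T[:3,:3].T+T[:3,3]; P[z==0]=np.nan; return P
E
python3 - <<'E'
from h import *
for n in ('side','top'):
    d=dict(np.load(n+'.npz')); P=pts(d); im=d['image'].astype(int)
    b,g,r=im[...,0],im[...,1],im[...,2]
    m=(abs(P[...,2]-.15)<.012)&(r>b*1.6)
    m&=(P[...,0]>.4)
    n_,l,st,c=cv2.connectedComponentsWithStats(m.astype(np.uint8)); k=1+st[1:,4].argmax()
    Q=P[l==k]; print(n,len(Q),Q[:,2].mean())
    R=cv2.minAreaRect((Q[:,:2]*1000).astype(np.float32)); print(R, cv2.boxPoints(R).round(0).tolist())
    t=P[(abs(P[...,2])<.03)]; print('table z',np.nanmedian(t[:,2]))
d=dict(np.load('side.npz'));a=cv2.resize(d['image'][210:340,235:395],(640,520),interpolation=3)
d=dict(np.load('top.npz'));b=cv2.resize(d['image'][100:230,200:400],(800,520),interpolation=3)
cv2.imwrite('pics/c1.png',a);cv2.imwrite('pics/c2.png',b)
E
```

```text
side 9799 0.1497935459278372
((827.7274780273438, -29.658920288085938), (401.3434143066406, 244.2455596923828), 73.6022720336914) [[654.0, -188.0], [888.0, -257.0], [1002.0, 128.0], [767.0, 197.0]]
table z 0.0003811394233981247
top 13283 0.15007729675349565
((827.0712280273438, -26.052886962890625), (398.26068115234375, 242.90000915527344), 73.64764404296875) [[654.0, -183.0], [888.0, -251.0], [1000.0, 131.0], [767.0, 199.0]]
table z 0.0005632795537828805
```

View pics/c2.png

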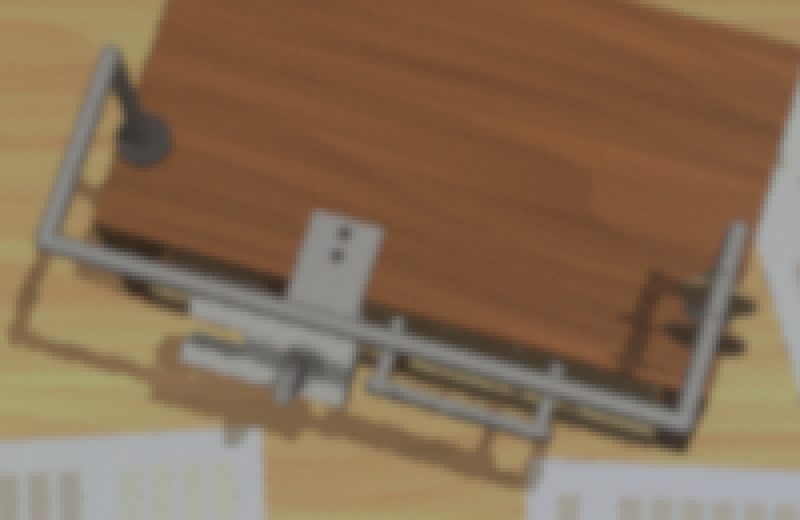

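The crop shows the rail crossing in front. Below it are the lock block (crop 185–355, 300–400), with its notch at about (190,345), the pin tab at about (290,375) and the handle bar from (370,385) to (545,435).

```bash
cat >> h.py <<'E'
yaw=np.radians(-16.4); C0=np.array([.7123,.006,0]); c,s_=np.cos(yaw),np.sin(yaw)
Rc=np.array([[c,-s_,0],[s_,c,0],[0,0,1]])
tc=lambda P:(P-C0)@Rc
a35=np.radians(35)
Rl=np.array([[np.cos(a35),0,-np.sin(a35)],[0,1,0],[np.sin(a35),0,np.cos(a35)]]) # lock axes in cabinet (columns)
E
python3 - <<'E'
from h import *
np.set_printoptions(precision=4,suppress=True,linewidth=150)
for n in ('side','top'):
    d=dict(np.load(n+'.npz')); P=tc(pts(d))
    m=(P[...,0]>-.14)&(P[...,0]<-.004)&(abs(P[...,1])<.21)&(P[...,2]>.06)&(P[...,2]<.32)
    Q=P[m]; L=Q@Rl  # lock-oriented coordinates
    # histogram of lock z for face
    h,e=np.histogram(L[:,2],np.arange(.05,.4,.004)); print(n,[(round(e[i],3),int(h[i])) for i in range(len(h)) if h[i]>8])
    i=h[:].argmax()
    for y0 in np.arange(-.2,.2,.01):
        k=(Q[:,1]>=y0)&(Q[:,1]<y0+.01)
        S=Q[k]; 
        if len(S): print(round(y0,2),[(int(a*1000),int(b*1000)) for a,b in S[np.argsort(S[:,2])][::max(1,len(S)//10)][:,[0,2]]])
E
```

```text
side [(np.float64(0.11), 20), (np.float64(0.114), 20), (np.float64(0.118), 15), (np.float64(0.122), 24), (np.float64(0.126), 57), (np.float64(0.13), 75), (np.float64(0.134), 45), (np.float64(0.138), 55), (np.float64(0.142), 50), (np.float64(0.146), 47), (np.float64(0.15), 55), (np.float64(0.154), 66), (np.float64(0.158), 174), (np.float64(0.162), 34), (np.float64(0.166), 11), (np.float64(0.202), 10), (np.float64(0.234), 14), (np.float64(0.238), 21), (np.float64(0.242), 14), (np.float64(0.246), 24), (np.float64(0.25), 30), (np.float64(0.254), 103), (np.float64(0.258), 183), (np.float64(0.262), 219), (np.float64(0.266), 26)]
-0.2 [(-32, 279), (-19, 279), (-42, 280), (-37, 280), (-50, 282), (-6, 283), (-34, 283), (-11, 284), (-15, 284)]
-0.19 [(-39, 274), (-53, 277), (-49, 278), (-49, 280), (-8, 281), (-51, 282), (-57, 282), (-24, 283), (-53, 283), (-42, 284), (-5, 285), (-33, 286)]
-0.18 [(-63, 276), (-50, 277), (-52, 277), (-55, 280), (-59, 280), (-60, 280), (-47, 281), (-57, 281), (-52, 282), (-55, 283), (-54, 284), (-55, 287)]
-0.17 [(-51, 274), (-51, 279), (-52, 280), (-51, 280), (
[... 11191 characters left out ...]
(-60, 282), (-62, 283), (-56, 285), (-55, 285), (-58, 286), (-58, 289)]
0.15 [(-62, 277), (-51, 278), (-62, 279), (-60, 279), (-57, 280), (-61, 280), (-53, 282), (-56, 282), (-52, 283), (-55, 283), (-56, 284), (-58, 285)]
0.16 [(-62, 276), (-52, 278), (-53, 281), (-56, 281), (-61, 281), (-55, 282), (-52, 282), (-58, 282), (-58, 283), (-60, 283), (-55, 285), (-56, 286)]
0.17 [(-62, 275), (-17, 277), (-12, 278), (-25, 279), (-61, 281), (-60, 282), (-59, 282), (-58, 284), (-55, 284), (-54, 285), (-53, 287)]
0.18 [(-61, 273), (-62, 279), (-17, 280), (-14, 281), (-8, 282), (-33, 282), (-43, 283), (-49, 283), (-56, 284), (-11, 284), (-26, 286)]
0.19 [(-10, 276), (-53, 280), (-33, 281), (-19, 281)]
```

```bash
cat >> h.py <<'E'
from scipy.spatial.transform import Rotation as Ro
np.set_printoptions(precision=4,suppress=True,linewidth=150)
L0=np.array([-.053,.0415,.160]) # lock origin, cabinet frame
Rt=Rc@Rl@np.diag([1,-1,-1])     # tool attitude, tilted as the pin
def lw(p): return C0+Rc@(L0+Rl@np.array(p,float))
def cw(p): return C0+Rc@np.array(p,float)
def tool(s): q=s['orientation']; return Ro.from_quat([*q[1:],q[0]]).as_matrix()
def go(p,R=None,s=None):
    s=s or readout.state(); R0=tool(s); R=R0 if R is None else R
    print('slide',R0.T@(p-s['position']),'twist',Ro.from_matrix(R0.T@R).as_rotvec(),'slide after twist',R.T@(p-s['position']))
E
python3 - <<'E'
from h import *
d=cam('wrist'); print(d['mount'],d['vertical_fov'])
print(lw([0,0,.2])); p=lw([0,0,.2]); go(p,Rt)
P=pts(dict(np.load('top.npz')))
for n,(u,v) in dict(cup=(497,305),tape=(388,320),sauc=(153,318)).items(): print(n,P[v,u])
E
```

```text
[[ 0.0002  0.9655  0.2604  0.0729]
 [ 1.     -0.0002 -0.0002 -0.0005]
 [-0.0002  0.2604 -0.9655 -0.1483]
 [ 0.      0.      0.      1.    ]] 61.80298280967324
[0.5631 0.0932 0.3238]
slide [ 0.5668 -0.6576 -0.0882] twist [-0.1745  0.5946  0.5499] slide after twist [ 0.1526 -0.8592 -0.0017]
cup [ 0.4082 -0.5118  0.0051]
tape [ 0.3679 -0.2222  0.021 ]
sauc [0.3724 0.3924 0.0023]
```

```bash
python3 -m pendant '[{"slide":[0,0,-0.05],"twist":[0,0,0],"jaw":-1},{"slide":[0,0,-0.05],"twist":[0,0,0],"jaw":-1},{"slide":[0.055,-0.015,0],"twist":[0,0,0],"jaw":-1},{"slide":[0.055,-0.015,0],"twist":[0,0,0],"jaw":-1},{"slide":[0.055,-0.015,0],"twist":[0,0,0],"jaw":-1},{"slide":[0.055,-0.015,0],"twist":[0,0,0],"jaw":-1},{"slide":[0.055,-0.015,0],"twist":[0,0,0],"jaw":-1},{"slide":[0.05,-0.015,0],"twist":[0,0,0],"jaw":-1},{"slide":[0.02,-0.05,0],"twist":[0,0,0],"jaw":-1},{"slide":[0.02,-0.05,0],"twist":[0,0,0],"jaw":-1},{"slide":[0.02,-0.05,0],"twist":[0,0,0],"jaw":-1},{"slide":[0.02,-0.05,0],"twist":[0,0,0],"jaw":-1}]' 40
python3 -m pendant '[{"slide":[0.02,-0.05,0],"twist":[0,0,0],"jaw":-1},{"slide":[0.02,-0.05,0],"twist":[0,0,0],"jaw":-1},{"slide":[0.02,-0.05,0],"twist":[0,0,0],"jaw":-1},{"slide":[0.02,-0.05,0],"twist":[0,0,0],"jaw":-1},{"slide":[0,0,0],"twist":[-0.035,0.119,0.11],"jaw":-1},{"slide":[0,0,0],"twist":[-0.035,0.119,0.11],"jaw":-1},{"slide":[0,0,0],"twist":[-0.035,0.119,0.11],"jaw":-1},{"slide":[0,0,0],"twist":[-0.035,0.119,0.11],"jaw":-1},{"slide":[0,0,0],"twist":[-0.035,0.119,0.11],"jaw":-1},{"slide":[0,0,0],"twist":[0,0,0],"jaw":-1},{"slide":[0,0,0],"twist":[0,0,0],"jaw":-1}]'
python3 -c "
from h import *
go(lw([0,0,.2]),Rt);print(readout.state()['qpos'])"
```

```text
t: 1.65
position: [0.5099, -0.3034, 0.3354]
orientation: [-0.0, 0.99, 0.14, -0.0]
wrist_force: [0.3, -0.6, -0.6]
opening: 0.0931
grip_force: 0.0
t: 3.02
position: [0.5319, -0.097, 0.3354]
orientation: [0.05, 0.96, -0.1, 0.257]
wrist_force: [0.5, 1.2, 0.4]
opening: 0.0929
grip_force: 0.0
slide [-0.0111 -0.1928 -0.0028] twist [0.0008 0.0805 0.0795] slide after twist [-0.0261 -0.1913 -0.0041]
[-0.0784  0.0962  0.0662  2.2656  0.5082  0.3075 -2.2425]
```

```bash
python3 -m pendant '[{"slide":[0,-0.04,0],"twist":[0,0,0],"jaw":-1},{"slide":[0,-0.04,0],"twist":[0,0,0],"jaw":-1},{"slide":[0,-0.04,0],"twist":[0,0,0],"jaw":-1},{"slide":[0,-0.04,0],"twist":[0,0,0],"jaw":-1},{"slide":[-0.01,-0.03,0],"twist":[0,0,0],"jaw":-1},{"slide":[0,0,0],"twist":[0,0.04,0.04],"jaw":-1},{"slide":[0,0,0],"twist":[0,0.04,0.04],"jaw":-1},{"slide":[0,0,0],"twist":[0,0,0],"jaw":-1},{"slide":[0,0,0],"twist":[0,0,0],"jaw":-1}]'
python3 - <<'E'
from h import *
go(lw([0,0,.2]),Rt);print(readout.state()['qpos'])
d=cam('wrist'); cv2.imwrite('pics/w1.png',d['image']); np.savez('w1.npz',**{k:d[k] for k in d if k!='s'},R=tool(d['s']),p=d['s']['position'])
E
```

```text
t: 4.15
position: [0.5609, 0.0579, 0.3215]
orientation: [0.044, 0.946, -0.135, 0.292]
wrist_force: [0.8, 1.0, -0.4]
opening: 0.0926
grip_force: 0.0
slide [-0.005  -0.0345 -0.0064] twist [0.0021 0.0124 0.0042] slide after twist [-0.005  -0.0344 -0.0064]
[-1.201   0.2464  0.986   2.2948  0.5024  0.2212 -2.6011]
```

View pics/w1.png

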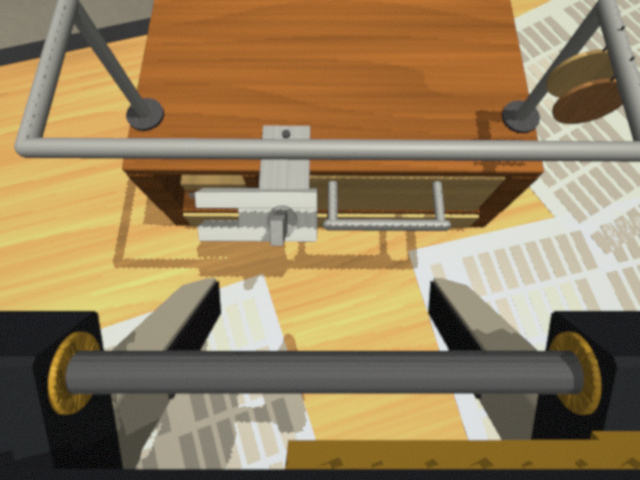

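The wrist picture shows the pin tab at about (277,230), the collar at about (282,212), the lock face from x = 196 to 317 and rows 188 to 240, with the notch at the left near (230,215), and the handle bar from (327,223) to (449,225).

```bash
cat >> h.py <<'E'
def meas(d,R,p):
    T=np.eye(4); T[:3,:3]=R; T[:3,3]=p; P=pts(d,T@d['mount'])
    Q=tc(P); im=d['image'].astype(int); sat=im.max(-1)-im.min(-1)
    L=(Q-L0)@Rl
    g=sat<40
    f=g&(abs(L[...,2])<.008)&(abs(L[...,0])<.025)&(L[...,1]>-.035)&(L[...,1]<.08)
    F=L[f]; print('face n',f.sum(),'z med',np.median(F[:,2]),'x pct',np.percentile(F[:,0],[1,99]),'y pct',np.percentile(F[:,1],[1,99]))
    A=np.c_[F[:,:2],np.ones(len(F))]; print('face fit',np.linalg.lstsq(A,F[:,2],rcond=None)[0])
    t=(L[...,2]>.012)&(L[...,2]<.05)&(abs(L[...,0])<.02)&(abs(L[...,1])<.03); t=L[t]
    print('tab n',len(t),'med',np.median(t,0),'lo',np.percentile(t,2,axis=0),'hi',np.percentile(t,98,axis=0))
    h=(Q[...,2]>.110)&(Q[...,2]<.14)&(Q[...,0]<-.030)&(Q[...,0]>-.2)&(Q[...,1]<.005)&(Q[...,1]>-.13); h=Q[h]
    print('handle n',len(h),'med',np.median(h,0),'lo',np.percentile(h,2,axis=0),'hi',np.percentile(h,98,axis=0))
    r=(Q[...,2]>.26)&(Q[...,2]<.3)&(abs(Q[...,1])<.15)&(abs(Q[...,0]+.05)<.03); r=Q[r]
    if len(r): print('rail',np.median(r,0), np.polyfit(r[:,1],r[:,0],1))
    c=(abs(Q[...,2]-.15)<.01)&(sat>40)&(Q[...,0]>-.02)&(Q[...,0]<.15)&(abs(Q[...,1])<.15); c=Q[c]
    if len(c): print('cabtop z',np.median(c[:,2]),'front x',np.percentile(c[:,0],1))
    return Q,L
E
python3 - <<'E'
from h import *
d=dict(np.load('w1.npz')); meas(d,d['R'],d['p'])
E
python3 -m pendant '[{"slide":[0,0,-0.03],"twist":[0,0,-0.15],"jaw":-1},{"slide":[0,0,0],"twist":[0,0,-0.15],"jaw":-1},{"slide":[0,0,0],"twist":[0,0,-0.15],"jaw":-1}]'; python3 -c "
from h import *
print(readout.state()['qpos'])"
```

```text
face n 4812 z med -0.001833319693616549 x pct [-0.0203  0.0232] y pct [-0.026   0.0761]
face fit [-0.0073 -0.0126 -0.0013]
tab n 508 med [0.0016 0.0017 0.0426] lo [-0.0101 -0.0022  0.0157] hi [0.0091 0.0075 0.0445]
handle n 1595 med [-0.0456 -0.0553  0.1287] lo [-0.05   -0.1093  0.1236] hi [-0.0317  0.0028  0.1308]
rail [-0.0586 -0.0001  0.2817] [ 0.0018 -0.058 ]
cabtop z 0.14930810853079782 front x 0.0004853297041514928
t: 4.58
position: [0.5445, 0.0621, 0.3469]
orientation: [0.108, 0.952, 0.081, 0.275]
wrist_force: [0.2, 0.0, -0.0]
opening: 0.0932
grip_force: 0.0
[-1.2771  0.1459  0.974   2.2851  0.6797  0.3489 -2.3333]
```

```bash
sed -i 's/^L0=.*/L0=np.array([-.053,.0435,.159])/; s/diag(\[1,-1,-1\])/diag([-1,1,-1])/' h.py
python3 -m pendant '[{"slide":[0,0,0],"twist":[0,0,-0.18],"jaw":-1},{"slide":[0,0,0],"twist":[0,0,-0.18],"jaw":-1},{"slide":[0,0,0],"twist":[0,0,-0.18],"jaw":-1},{"slide":[0,0,0],"twist":[0,0,-0.18],"jaw":-1},{"slide":[0,0,0],"twist":[0,0,-0.18],"jaw":-1},{"slide":[0,0,0],"twist":[0,0,-0.18],"jaw":-1},{"slide":[0,0,0],"twist":[0,0,-0.18],"jaw":-1},{"slide":[0,0,0],"twist":[0,0,-0.18],"jaw":-1},{"slide":[0,0,0],"twist":[0,0,-0.18],"jaw":-1},{"slide":[0,0,0],"twist":[0,0,-0.18],"jaw":-1},{"slide":[0,0,0],"twist":[0,0,-0.18],"jaw":-1},{"slide":[0,0,0],"twist":[0,0,-0.18],"jaw":-1}]'; python3 -c "
from h import *
print(readout.state()['qpos']); go(lw([0,0,.2]),Rt)"
```

```text
t: 6.08
position: [0.5445, 0.0611, 0.3471]
orientation: [0.293, 0.377, 0.878, 0.034]
wrist_force: [0.6, -0.3, 0.3]
opening: 0.093
grip_force: 0.0
[-0.9252  0.1092  0.5437  2.2724  0.8359  0.4246 -0.3518]
slide [0.0246 0.0297 0.0249] twist [-0.0054 -0.0101 -0.5252] slide after twist [0.0067 0.038  0.0249]
```

```bash
python3 -m pendant '[{"slide":[0,0,0],"twist":[0,0,-0.175],"jaw":-1},{"slide":[0,0,0],"twist":[0,0,-0.175],"jaw":-1},{"slide":[0,0,0],"twist":[-0.005,-0.01,-0.175],"jaw":-1},{"slide":[0,0.02,0],"twist":[0,0,0],"jaw":-1},{"slide":[0.007,0.018,0],"twist":[0,0,0],"jaw":-1},{"slide":[0,0,0],"twist":[0,0,0],"jaw":-1},{"slide":[0,0,0],"twist":[0,0,0],"jaw":-1}]'
python3 - <<'E'
from h import *
s=readout.state();print(s['qpos']); go(lw([0,0,.2]),Rt)
d=cam('wrist'); cv2.imwrite('pics/w2.png',d['image']); np.savez('w2.npz',**{k:d[k] for k in d if k!='s'},R=tool(s),p=s['position'])
meas(d,tool(s),s['position'])
E
```

```text
t: 6.95
position: [0.5496, 0.1, 0.3426]
orientation: [0.297, 0.139, 0.944, -0.041]
wrist_force: [-0.5, -0.5, 0.3]
opening: 0.0932
grip_force: 0.0
[-0.9284  0.1416  0.4632  2.2521  0.8802  0.4556  0.0501]
slide [-0.0009 -0.0008  0.0247] twist [ 0.0013 -0.0012 -0.0062] slide after twist [-0.0009 -0.0008  0.0247]
face n 4170 z med -0.0009897612836372292 x pct [-0.0211  0.0223] y pct [-0.0278  0.0747]
face fit [ 0.0062 -0.011  -0.0006]
tab n 342 med [-0.0045  0.0014  0.0438] lo [-0.0115 -0.0033  0.0146] hi [0.0075 0.006  0.0453]
handle n 1385 med [-0.0485 -0.0527  0.1277] lo [-0.0512 -0.1087  0.121 ] hi [-0.0322  0.0032  0.13  ]
rail [-0.0608  0.0308  0.2793] [ 0.0035 -0.0602]
cabtop z 0.14870524802933738 front x -0.0007429350583230616
```

View pics/w2.png

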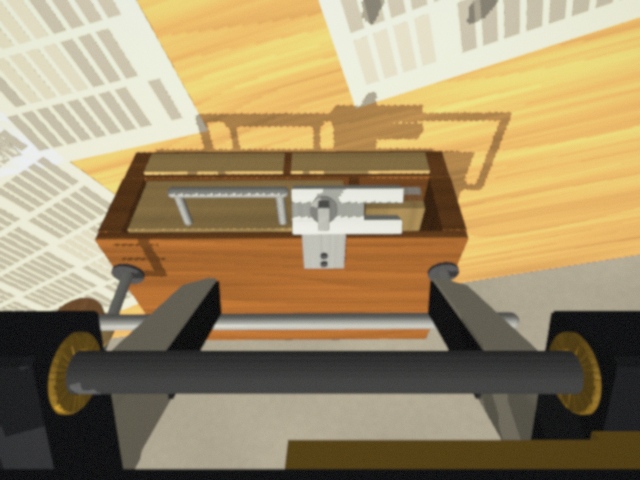

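The view is now flipped and clear. The tab is at about (323,212), the notch at the right near (385,212), the handle bar at (170–285,192) and the rail below at row 322. The arm is well aligned, so I'll descend onto the tab.

```bash
sed -i 's/^L0=.*/L0=np.array([-.053,.0445,.159])/' h.py
python3 -m pendant '[{"slide":[0,0,0.025],"twist":[0,0,-0.006],"jaw":0.1},{"slide":[0,0,0.025],"twist":[0,0,0],"jaw":0.1},{"slide":[0,0,0.025],"twist":[0,0,0],"jaw":0.1},{"slide":[0,0,0.025],"twist":[0,0,0],"jaw":0.1},{"slide":[0,0,0.025],"twist":[0,0,0],"jaw":0.1},{"slide":[0,0,0.025],"twist":[0,0,0],"jaw":0.1},{"slide":[0,0,0],"twist":[0,0,0],"jaw":0.1},{"slide":[0,0,0],"twist":[0,0,0],"jaw":0.1}]'
python3 - <<'E'
from h import *
s=readout.state();print(s['qpos']); go(lw([0,0,.027]),Rt)
d=cam('wrist'); cv2.imwrite('pics/w3.png',d['image'])
meas(d,tool(s),s['position'])
E
```

```text
t: 8.0
position: [0.6269, 0.0768, 0.2287]
orientation: [0.298, 0.136, 0.944, -0.044]
wrist_force: [0.5, -0.5, 0.4]
opening: 0.0419
grip_force: 0.0
[-0.7912  0.4467  0.5438  2.2642  1.709   0.1257 -0.7438]
slide [-0.      0.0008  0.0581] twist [-0.0011  0.0015  0.0006] slide after twist [-0.0001  0.0007  0.0581]
face n 9475 z med -0.0010095759894892078 x pct [-0.0211  0.0219] y pct [-0.0287  0.0737]
face fit [ 0.0069 -0.0142 -0.0005]
tab n 1049 med [-0.0056  0.0001  0.0436] lo [-0.0114 -0.0044  0.015 ] hi [0.008  0.0051 0.0451]
handle n 3115 med [-0.0486 -0.0519  0.1276] lo [-0.051  -0.1082  0.1206] hi [-0.0324  0.0032  0.13  ]
rail [-0.061  -0.0776  0.2737] [-0.1003 -0.0687]
cabtop z 0.14876128415428777 front x -0.0009169523671923193
```

View pics/w3.png

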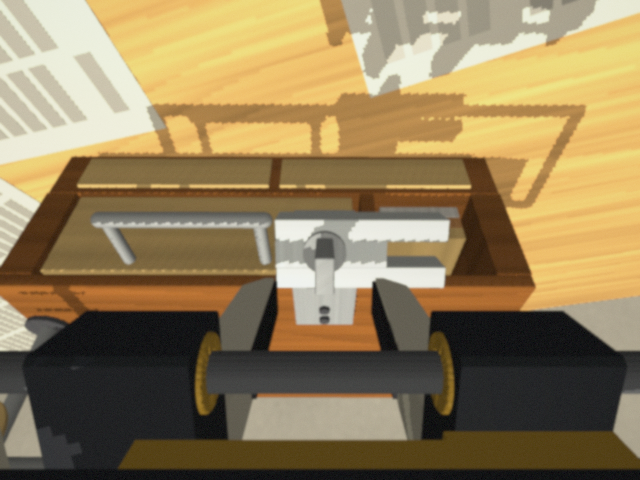

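The tab (323,270) is centred between the fingers and the collar is clear. Joint 6 is near its lower limit, so I'll go on in small steps.

```bash
python3 -m pendant '[{"slide":[0,0,0.01],"twist":[0,0,0],"jaw":0.1},{"slide":[0,0,0.01],"twist":[0,0,0],"jaw":0.1},{"slide":[0,0,0.01],"twist":[0,0,0],"jaw":0.1},{"slide":[0,0,0],"twist":[0,0,0],"jaw":0.1},{"slide":[0,0,0],"twist":[0,0,0],"jaw":0.1}]'
python3 - <<'E'
from h import *
s=readout.state();print(s['qpos']); go(lw([0,0,.027]),Rt)
E
```

```text
t: 8.68
position: [0.6434, 0.0725, 0.2043]
orientation: [0.298, 0.135, 0.944, -0.043]
wrist_force: [-0.4, -0.3, 0.6]
opening: 0.0421
grip_force: 0.0
[-0.6318  0.4774  0.3539  2.2473  1.877   0.2017 -0.9032]
slide [-0.0001  0.0001  0.0284] twist [-0.0003  0.0018  0.0016] slide after twist [-0.0001  0.0001  0.0284]
```

Good; the arm is past the tight spot. Finish the descent and grip.

```bash
python3 -m pendant '[{"slide":[0,0,0.01],"twist":[0,0,0],"jaw":0.1},{"slide":[0,0,0.01],"twist":[0,0,0],"jaw":0.1},{"slide":[0,0,0.008],"twist":[0,0,0],"jaw":0.1},{"slide":[0,0,0],"twist":[0,0,0],"jaw":0.1},{"slide":[0,0,0],"twist":[0,0,0],"jaw":1},{"slide":[0,0,0],"twist":[0,0,0],"jaw":1},{"slide":[0,0,0],"twist":[0,0,0],"jaw":1},{"slide":[0,0,0],"twist":[0,0,0],"jaw":1},{"slide":[0,0,0],"twist":[0,0,0],"jaw":1}]' 45
python3 - <<'E'
from h import *
s=readout.state();print(s['qpos'],s['moment']); go(lw([0,0,.027]),Rt)
E
```

```text
t: 9.8
position: [0.6591, 0.068, 0.1809]
orientation: [0.298, 0.135, 0.944, -0.043]
wrist_force: [-1.6, 0.3, 1.9]
opening: 0.0099
grip_force: 45.0
[-0.5292  0.5198  0.2415  2.23    1.9835  0.2513 -0.9985] [ 0.1235  0.4277 -0.0413]
slide [-0.0002  0.0001 -0.0001] twist [-0.0004  0.0017  0.002 ] slide after twist [-0.0002  0.0001 -0.0001]
```

```bash
python3 -m pendant '[{"slide":[0,0,-0.006],"twist":[0,0,0],"jaw":1},{"slide":[0,0,-0.006],"twist":[0,0,0],"jaw":1},{"slide":[0,0,-0.008],"twist":[0,0,0],"jaw":1},{"slide":[0,0,0],"twist":[0,0,0],"jaw":1}]'; python3 -m pendant '[{"slide":[0,0,-0.01],"twist":[0,0,0],"jaw":1},{"slide":[0,0,-0.01],"twist":[0,0,0],"jaw":1},{"slide":[0,0,-0.01],"twist":[0,0,0],"jaw":1},{"slide":[0,0,-0.01],"twist":[0,0,0],"jaw":1},{"slide":[0,0,-0.008],"twist":[0,0,0],"jaw":1},{"slide":[0,0,0],"twist":[0,0,0],"jaw":1},{"slide":[0,0,0],"twist":[0,0,0],"jaw":1}]';python3 - <<'E'
from h import *
s=readout.state();print(s['qpos'],s['moment']); go(lw([0,0,.095]),Rt)
d=cam('wrist'); cv2.imwrite('pics/w4.png',d['image'])
E
```

```text
t: 10.3
position: [0.6477, 0.0718, 0.1977]
orientation: [0.298, 0.135, 0.944, -0.043]
wrist_force: [-0.1, -0.6, -1.3]
opening: 0.0099
grip_force: 45.0
t: 11.18
position: [0.6215, 0.0793, 0.2362]
orientation: [0.298, 0.135, 0.944, -0.043]
wrist_force: [0.7, 0.6, -2.1]
opening: 0.0095
grip_force: 45.0
[-0.8052  0.4273  0.5458  2.2666  1.572   0.135  -0.6067] [ 0.2204  0.6077 -0.0269]
slide [-0.0006 -0.0002 -0.0004] twist [-0.0002  0.0013  0.0024] slide after twist [-0.0006 -0.0002 -0.0004]
```

View pics/w4.png

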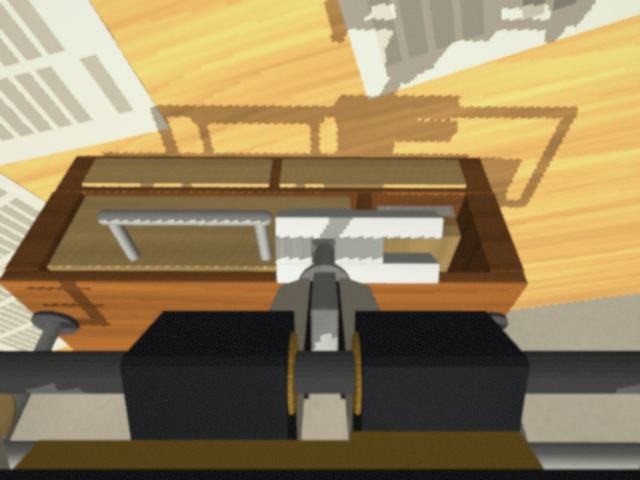

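The pin is out and straight (collar at about (325,275)). The notch opening is at about (385–440,245). Next I'll shift 54 mm sideways.

```bash
python3 -m pendant '[{"slide":[0,0.009,0],"twist":[0,0,0],"jaw":1},{"slide":[0,0.009,0],"twist":[0,0,0],"jaw":1},{"slide":[0,0.009,0],"twist":[0,0,0],"jaw":1},{"slide":[0,0.009,0],"twist":[0,0,0],"jaw":1},{"slide":[0,0.009,0],"twist":[0,0,0],"jaw":1},{"slide":[0,0.009,0],"twist":[0,0,0],"jaw":1},{"slide":[0,0,0],"twist":[0,0,0],"jaw":1},{"slide":[0,0,0],"twist":[0,0,0],"jaw":1}]';python3 - <<'E'
from h import *
s=readout.state();print(s['qpos']); go(lw([0,.054,.095]),Rt)
E
```

```text
t: 12.22
position: [0.6366, 0.1303, 0.2361]
orientation: [0.298, 0.135, 0.944, -0.044]
wrist_force: [-0.6, -0.2, -1.2]
opening: 0.0096
grip_force: 45.0
[-0.8354  0.4484  0.4765  2.1991  1.2375  0.2079 -0.3457]
slide [-0.0006  0.0006 -0.0004] twist [-0.0011  0.0014  0.0018] slide after twist [-0.0006  0.0006 -0.0004]
```

```bash
python3 -m pendant '[{"slide":[0,0,0.007],"twist":[0,0,0],"jaw":1},{"slide":[0,0,0.007],"twist":[0,0,0],"jaw":1},{"slide":[0,0,0],"twist":[0,0,0],"jaw":1}]';python3 -m pendant '[{"slide":[0,0,0.009],"twist":[0,0,0],"jaw":1},{"slide":[0,0,0.009],"twist":[0,0,0],"jaw":1},{"slide":[0,0,0],"twist":[0,0,0],"jaw":1}]';python3 - <<'E'
from h import *
s=readout.state();print(s['qpos'],s['moment']); go(lw([0,.054,.027]),Rt)
E
```

```text
t: 12.6
position: [0.6447, 0.1282, 0.2243]
orientation: [0.298, 0.135, 0.944, -0.044]
wrist_force: [0.8, -0.3, -0.7]
opening: 0.0096
grip_force: 45.0
t: 12.98
position: [0.6546, 0.1254, 0.2099]
orientation: [0.298, 0.135, 0.944, -0.044]
wrist_force: [0.8, -0.8, -1.7]
opening: 0.01
grip_force: 45.0
[-0.8292  0.5191  0.519   2.1916  1.4861  0.1399 -0.5945] [0.1819 0.4046 0.0094]
slide [-0.0003  0.0003  0.0354] twist [-0.0012  0.0015  0.0024] slide after twist [-0.0004  0.0003  0.0354]
```

No contact force, so continue down.

```bash
python3 -m pendant '[{"slide":[0,0,0.008],"twist":[0,0,0],"jaw":1},{"slide":[0,0,0.008],"twist":[0,0,0],"jaw":1},{"slide":[0,0,0.008],"twist":[0,0,0],"jaw":1},{"slide":[0,0,0],"twist":[0,0,0],"jaw":1}]';python3 -m pendant '[{"slide":[0,0,0.005],"twist":[0,0,0],"jaw":1},{"slide":[0,0,0.004],"twist":[0,0,0],"jaw":1},{"slide":[0,0,0],"twist":[0,0,0],"jaw":1}]';python3 - <<'E'
from h import *
s=readout.state();print(s['qpos'],s['moment']); go(lw([0,.054,.027]),Rt)
E
```

```text
t: 13.48
position: [0.6677, 0.1214, 0.1906]
orientation: [0.298, 0.135, 0.944, -0.044]
wrist_force: [0.2, 0.6, -0.9]
opening: 0.0099
grip_force: 45.0
t: 13.85
position: [0.6728, 0.1202, 0.183]
orientation: [0.298, 0.135, 0.944, -0.044]
wrist_force: [1.5, 0.4, -1.7]
opening: 0.0093
grip_force: 45.0
[-0.7133  0.5583  0.3916  2.1733  1.7523  0.1855 -0.8507] [0.1792 0.2613 0.0634]
slide [-0.0002  0.0001  0.0025] twist [-0.0006  0.0016  0.002 ] slide after twist [-0.0002  0.0001  0.0025]
```

```bash
python3 -m pendant '[{"slide":[0,0,0.0015],"twist":[0,0,0],"jaw":1},{"slide":[0,0,0.001],"twist":[0,0,0],"jaw":1},{"slide":[0,0,0],"twist":[0,0,0],"jaw":1}]'; python3 -m pendant '[{"slide":[0,0,0.0005],"twist":[0,0,0],"jaw":1},{"slide":[0,0,0],"twist":[0,0,0],"jaw":1}]'
```

```text
t: 14.22
position: [0.6741, 0.1199, 0.1811]
orientation: [0.298, 0.135, 0.944, -0.044]
wrist_force: [2.3, -1.1, -1.2]
opening: 0.01
grip_force: 45.0
t: 14.48
position: [0.6743, 0.1198, 0.1808]
orientation: [0.298, 0.135, 0.944, -0.043]
wrist_force: [0.3, -0.3, 2.0]
opening: 0.0095
grip_force: 45.0
```

The collar is down (the force changed sign). Release gently.

```bash
python3 -m pendant '[{"slide":[0,0,0],"twist":[0,0,0],"jaw":1},{"slide":[0,0,0],"twist":[0,0,0],"jaw":1}]' 5; python3 -m pendant '[{"slide":[0,0,0],"twist":[0,0,0],"jaw":0.6},{"slide":[0,0,0],"twist":[0,0,0],"jaw":0.4},{"slide":[0,0,0],"twist":[0,0,0],"jaw":0.3},{"slide":[0,0,0],"twist":[0,0,0],"jaw":0.3},{"slide":[0,0,0],"twist":[0,0,0],"jaw":0.3}]'
python3 - <<'E'
from h import *
d=cam('wrist');s=d['s']; cv2.imwrite('pics/w5.png',d['image'])
T=np.eye(4);T[:3,:3]=tool(s);T[:3,3]=s['position'];L=(tc(pts(d,T@d['mount']))-L0)@Rl
t=(L[...,2]>.012)&(L[...,2]<.05)&(abs(L[...,0])<.02)&(abs(L[...,1]-.054)<.010);t=L[t]
print(len(t),np.median(t,0),np.percentile(t,2,axis=0),np.percentile(t,98,axis=0))
E
```

```text
t: 14.72
position: [0.6743, 0.1198, 0.1808]
orientation: [0.298, 0.135, 0.944, -0.043]
wrist_force: [-0.3, -0.8, 3.1]
opening: 0.0101
grip_force: 5.0
t: 15.35
position: [0.6742, 0.1198, 0.1806]
orientation: [0.298, 0.135, 0.944, -0.044]
wrist_force: [-0.1, -0.5, 0.0]
opening: 0.0328
grip_force: 0.0
1910 [-0.0087  0.0548  0.0434] [-0.0112  0.0501  0.0136] [0.0043 0.0598 0.045 ]
```

View pics/w5.png

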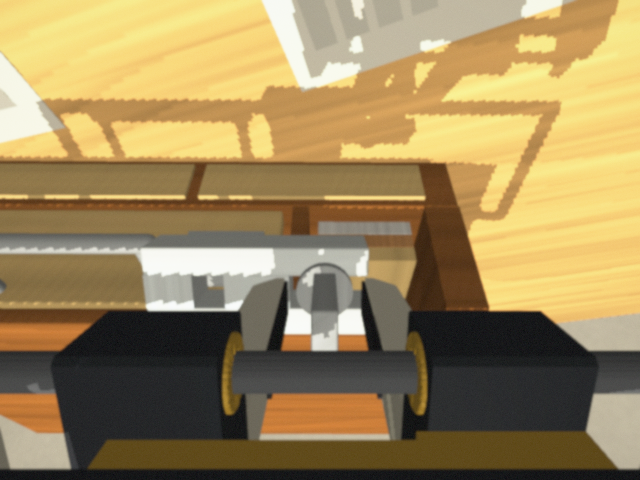

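The pin hangs upright in the notch with its collar down at about (323,285) and the fingers clear of it. I'll back off and set up for the handle.

```bash
python3 -m pendant '[{"slide":[0,0,-0.01],"twist":[0,0,0],"jaw":0.3},{"slide":[0,0,-0.02],"twist":[0,0,0],"jaw":0.3},{"slide":[0,0,-0.02],"twist":[0,0,0],"jaw":0.3},{"slide":[0,0,-0.02],"twist":[0,0,0],"jaw":0.3},{"slide":[0,0,-0.02],"twist":[0,0,0],"jaw":0.3},{"slide":[0,0,-0.02],"twist":[0,0,0],"jaw":0.3},{"slide":[0,0,0],"twist":[0,0,0],"jaw":1},{"slide":[0,0,0],"twist":[0,0,0],"jaw":1}]';python3 - <<'E'
from h import *
s=readout.state();print(s['qpos']); p=cw([-.0267,-.06,.1275]); go(p,Rt); print(lw([0,.054,0]))
E
```

```text
t: 16.4
position: [0.6138, 0.1375, 0.2703]
orientation: [0.298, 0.135, 0.944, -0.044]
wrist_force: [0.5, 0.1, -0.2]
opening: 0.0172
grip_force: 0.0
[-0.8168  0.3562  0.3816  2.1993  1.0872  0.3216 -0.1997]
slide [-0.0034 -0.1583  0.1773] twist [-0.0005  0.0015  0.0019] slide after twist [-0.004  -0.1584  0.1772]
[0.6893 0.1155 0.159 ]
```

```bash
python3 -m pendant '[{"slide":[0,-0.02,0],"twist":[0,0,0],"jaw":1},{"slide":[0,-0.02,0],"twist":[0,0,0],"jaw":1},{"slide":[0,-0.02,0],"twist":[0,0,0],"jaw":1},{"slide":[0,-0.02,0],"twist":[0,0,0],"jaw":1},{"slide":[0,-0.02,0],"twist":[0,0,0],"jaw":1},{"slide":[0,-0.02,0],"twist":[0,0,0],"jaw":1},{"slide":[0,-0.02,0],"twist":[0,0,0],"jaw":1},{"slide":[-0.003,-0.018,0],"twist":[0,0,0],"jaw":1},{"slide":[0,0,0.02],"twist":[0,0,0],"jaw":1},{"slide":[0,0,0.02],"twist":[0,0,0],"jaw":1},{"slide":[0,0,0],"twist":[0,0,0],"jaw":1},{"slide":[0,0,0],"twist":[0,0,0],"jaw":1}]';python3 - <<'E'
from h import *
d=cam('wrist');s=d['s'];print(s['qpos']); p=cw([-.0267,-.06,.1275]); go(p,Rt)
meas(d,tool(s),s['position'])
E
```

```text
t: 17.9
position: [0.5932, -0.0218, 0.2395]
orientation: [0.298, 0.136, 0.944, -0.044]
wrist_force: [0.1, -0.1, 0.2]
opening: 0.0007
grip_force: 0.0
[-0.4051  0.3372  0.256   2.3449  1.9916  0.1999 -0.8484]
slide [-0.0008 -0.      0.1378] twist [-0.0011  0.0009  0.0019] slide after twist [-0.0009 -0.0002  0.1378]
face n 9693 z med -0.0010239737856526311 x pct [-0.0211  0.0224] y pct [-0.0297  0.0724]
face fit [ 0.0084  0.0183 -0.0012]
  return _methods._mean(a, axis=axis, dtype=dtype,
  ret = um.true_divide(
Traceback (most recent call last):
  File "h.py", line 35, in meas
    print('tab n',len(t),'med',np.median(t,0),'lo',np.percentile(t,2,axis=0),'hi',np.percentile(t,98,axis=0))
                                                   ~~~~~~~~~~~~~^^^^^^^^^^^^
IndexError: index -1 is out of bounds for axis 0 with size 0
```

```bash
python3 -m pendant '[{"slide":[0,0,0.02],"twist":[0,0,0],"jaw":1},{"slide":[0,0,0.02],"twist":[0,0,0],"jaw":1},{"slide":[0,0,0.02],"twist":[0,0,0],"jaw":1},{"slide":[0,0,0.02],"twist":[0,0,0],"jaw":1},{"slide":[0,0,0.015],"twist":[0,0,0],"jaw":1},{"slide":[0,0,0.01],"twist":[0,0,0],"jaw":1},{"slide":[0,0,0],"twist":[0,0,0],"jaw":1}]'; python3 -m pendant '[{"slide":[0,0,0.008],"twist":[0,0,0],"jaw":1},{"slide":[0,0,0.008],"twist":[0,0,0],"jaw":1},{"slide":[0,0,0.008],"twist":[0,0,0],"jaw":1},{"slide":[0,0,0.008],"twist":[0,0,0],"jaw":1},{"slide":[0,0,0],"twist":[0,0,0],"jaw":1}]';python3 - <<'E'
from h import *
s=readout.state();print(s['qpos']); p=cw([-.0267,-.06,.1275]); go(p,Rt)
d=cam('wrist');cv2.imwrite('pics/w6.png',d['image'])
print('cab -x 10mm in tool:',Rt.T@Rc@[-.01,0,0])
E
```

```text
t: 18.82
position: [0.6515, -0.0382, 0.1536]
orientation: [0.298, 0.135, 0.944, -0.044]
wrist_force: [-0.2, -0.1, 1.3]
opening: 0.0002
grip_force: 0.0
t: 19.45
position: [0.6692, -0.0437, 0.127]
orientation: [0.298, 0.135, 0.944, -0.044]
wrist_force: [-0.5, -0.3, -0.8]
opening: 0.0006
grip_force: 0.0
[-0.0681  0.6036 -0.0915  2.2563  2.3441  0.4052 -1.1436]
slide [-0.0008 -0.0002 -0.    ] twist [-0.0008  0.0006  0.0019] slide after twist [-0.0008 -0.0002 -0.    ]
cab -x 10mm in tool: [ 0.0082 -0.     -0.0057]
```

View pics/w6.png

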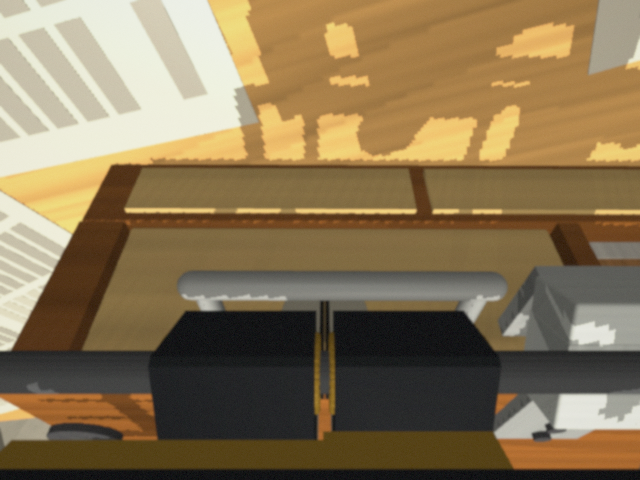

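The closed fingers stand behind the bar (bar 180–505, row 285). Pull at about 40 mm/s.

```bash
python3 -m pendant '[{"slide":[0.0041,0,-0.00287],"twist":[0,0,0],"jaw":1},{"slide":[0.0041,0,-0.00287],"twist":[0,0,0],"jaw":1},{"slide":[0.0041,0,-0.00287],"twist":[0,0,0],"jaw":1},{"slide":[0.0041,0,-0.00287],"twist":[0,0,0],"jaw":1}]'; python3 -m pendant '[{"slide":[0.0041,0,-0.00287],"twist":[0,0,0],"jaw":1},{"slide":[0.0041,0,-0.00287],"twist":[0,0,0],"jaw":1},{"slide":[0.0041,0,-0.00287],"twist":[0,0,0],"jaw":1},{"slide":[0.0041,0,-0.00287],"twist":[0,0,0],"jaw":1},{"slide":[0.0041,0,-0.00287],"twist":[0,0,0],"jaw":1},{"slide":[0.0041,0,-0.00287],"twist":[0,0,0],"jaw":1},{"slide":[0.0041,0,-0.00287],"twist":[0,0,0],"jaw":1},{"slide":[0.0041,0,-0.00287],"twist":[0,0,0],"jaw":1}]';python3 - <<'E'
from h import *
s=readout.state();print(s['qpos'],tc(s['position'])); d=cam('top');P=tc(pts(d))
h=(P[...,2]>.118)&(P[...,2]<.135)&(P[...,0]<-.04)&(P[...,1]<-.08)&(P[...,1]>-.11)&(P[...,0]>-.2);h=P[h];print(len(h),np.median(h,0))
E
```

```text
t: 20.0
position: [0.6499, -0.0378, 0.1282]
orientation: [0.299, 0.135, 0.944, -0.044]
wrist_force: [2.5, -0.8, 2.1]
opening: 0.0001
grip_force: 1.6
t: 21.0
position: [0.6117, -0.0264, 0.1281]
orientation: [0.299, 0.135, 0.944, -0.044]
wrist_force: [2.7, -0.9, 7.1]
opening: 0.0007
grip_force: 2.5
[-0.0764  0.5754 -0.1598  2.3801  2.3581  0.5101 -1.2221] [-0.0874 -0.0595  0.1281]
116 [-0.0708 -0.1009  0.1302]
```

```bash
python3 -m pendant '[{"slide":[0.0041,0,-0.00287],"twist":[0,0,0],"jaw":1},{"slide":[0.0041,0,-0.00287],"twist":[0,0,0],"jaw":1},{"slide":[0.0041,0,-0.00287],"twist":[0,0,0],"jaw":1},{"slide":[0.0025,0,-0.0017],"twist":[0,0,0],"jaw":1},{"slide":[0.0025,0,-0.0017],"twist":[0,0,0],"jaw":1}]'; python3 -m pendant '[{"slide":[0.0025,0,-0.0017],"twist":[0,0,0],"jaw":1},{"slide":[0.0025,0,-0.0017],"twist":[0,0,0],"jaw":1},{"slide":[0.0025,0,-0.0017],"twist":[0,0,0],"jaw":1}]';python3 - <<'E'
from h import *
s=readout.state();print(tc(s['position']),s['wrist_force']@Rc)
E
```

```text
t: 21.68
position: [0.5912, -0.0204, 0.1278]
orientation: [0.299, 0.135, 0.944, -0.043]
wrist_force: [1.9, -0.5, 5.8]
opening: 0.0006
grip_force: 2.5
t: 22.05
position: [0.5827, -0.0179, 0.1278]
orientation: [0.299, 0.135, 0.944, -0.043]
wrist_force: [2.0, 1.0, 6.2]
opening: 0.0004
grip_force: 2.8
[-0.1176 -0.0595  0.1278] [1.6774 1.5152 6.2196]
```

```bash
for i in 1; do :; done; python3 -m pendant '[{"slide":[0.0016,0,-0.00115],"twist":[0,0,0],"jaw":1},{"slide":[0.0016,0,-0.00115],"twist":[0,0,0],"jaw":1},{"slide":[0.0016,0,-0.00115],"twist":[0,0,0],"jaw":1}]'; python3 -m pendant '[{"slide":[0.0016,0,-0.00115],"twist":[0,0,0],"jaw":1},{"slide":[0.0016,0,-0.00115],"twist":[0,0,0],"jaw":1}]'; python3 -m pendant '[{"slide":[0.0016,0,-0.00115],"twist":[0,0,0],"jaw":1}]';python3 - <<'E'
from h import *
s=readout.state();print(tc(s['position']),s['wrist_force']@Rc)
E
```

```text
t: 22.42
position: [0.5769, -0.0162, 0.1277]
orientation: [0.299, 0.135, 0.944, -0.043]
wrist_force: [2.4, -0.8, 5.6]
opening: 0.0003
grip_force: 2.4
t: 22.68
position: [0.5731, -0.0151, 0.1277]
orientation: [0.299, 0.135, 0.944, -0.043]
wrist_force: [1.9, -0.3, 4.3]
opening: 0.0004
grip_force: 2.4
t: 22.8
position: [0.5714, -0.0145, 0.1278]
orientation: [0.299, 0.135, 0.944, -0.043]
wrist_force: [9.3, -3.7, -0.4]
opening: 0.0003
grip_force: 3.8
[-0.1294 -0.0595  0.1278] [ 9.9328 -0.9593 -0.3623]
```

Force rises to 10 N at about 98 mm. One more small step to confirm the stop.

```bash
python3 -m pendant '[{"slide":[0.0004,0,-0.0003],"twist":[0,0,0],"jaw":1},{"slide":[0,0,0],"twist":[0,0,0],"jaw":1}]'
python3 - <<'E'
from h import *
s=readout.state();print(tc(s['position']),s['wrist_force']@Rc)
E
```

```text
t: 23.05
position: [0.5714, -0.0146, 0.1278]
orientation: [0.299, 0.135, 0.944, -0.043]
wrist_force: [4.8, -1.1, 2.2]
opening: 0.0007
grip_force: 2.9
[-0.1293 -0.0595  0.1278] [4.9326 0.3251 2.2228]
```

```bash
python3 -m pendant '[{"slide":[0.0008,0,-0.0006],"twist":[0,0,0],"jaw":1},{"slide":[0,0,0],"twist":[0,0,0],"jaw":1}]'; python3 -m pendant '[{"slide":[0.0008,0,-0.0006],"twist":[0,0,0],"jaw":1},{"slide":[0,0,0],"twist":[0,0,0],"jaw":1}]'
python3 - <<'E'
from h import *
s=readout.state();print(tc(s['position']),s['wrist_force']@Rc)
E
```

```text
t: 23.3
position: [0.5712, -0.0145, 0.1281]
orientation: [0.3, 0.135, 0.943, -0.044]
wrist_force: [7.8, -1.6, 2.1]
opening: 0.0004
grip_force: 3.7
t: 23.55
position: [0.5709, -0.0145, 0.1285]
orientation: [0.3, 0.136, 0.943, -0.044]
wrist_force: [9.2, -3.1, -0.4]
opening: 0.0003
grip_force: 4.5
[-0.1298 -0.0596  0.1285] [ 9.6652 -0.3839 -0.3788]
```

Commanded 2.5 mm, moved 0.5 mm: the stop is there. One more nudge, then move off the bar (+x) and withdraw along the tool.

```bash
python3 -m pendant '[{"slide":[0.0008,0,-0.0006],"twist":[0,0,0],"jaw":1},{"slide":[0,0,0],"twist":[0,0,0],"jaw":1}]'; python3 -m pendant '[{"slide":[-0.003,0,0.002],"twist":[0,0,0],"jaw":1},{"slide":[-0.003,0,0.002],"twist":[0,0,0],"jaw":1},{"slide":[-0.003,0,0],"twist":[0,0,0],"jaw":1},{"slide":[0,0,0],"twist":[0,0,0],"jaw":1}]';  python3 - <<'E'
from h import *
s=readout.state();print(tc(s['position']),s['wrist_force']@Rc)
E
```

```text
t: 23.8
position: [0.5707, -0.0144, 0.1289]
orientation: [0.301, 0.136, 0.943, -0.044]
wrist_force: [12.4, -3.6, 0.2]
opening: 0.0003
grip_force: 5.3
t: 24.3
position: [0.5768, -0.0165, 0.1293]
orientation: [0.298, 0.135, 0.944, -0.043]
wrist_force: [-0.6, 0.5, -0.4]
opening: 0.0006
grip_force: 0.0
[-0.1237 -0.0598  0.1293] [-0.72    0.2723 -0.3848]
```

```bash
python3 -m pendant '[{"slide":[0,0,-0.01],"twist":[0,0,0],"jaw":1},{"slide":[0,0,-0.01],"twist":[0,0,0],"jaw":1},{"slide":[0,0,-0.015],"twist":[0,0,0],"jaw":1},{"slide":[0,0,-0.02],"twist":[0,0,0],"jaw":1},{"slide":[0,0,-0.02],"twist":[0,0,0],"jaw":1},{"slide":[0,0,-0.02],"twist":[0,0,0],"jaw":1},{"slide":[0,0,0],"twist":[0,0,0],"jaw":1},{"slide":[0,0,0],"twist":[0,0,0],"jaw":1},{"slide":[0,0,0],"twist":[0,0,0],"jaw":1}]';  python3 - <<'E'
from h import *
s=readout.state();print(tc(s['position']))
d=cam('wrist');s=d['s']; cv2.imwrite('pics/w7.png',d['image'])
T=np.eye(4);T[:3,:3]=tool(s);T[:3,3]=s['position'];Q=tc(pts(d,T@d['mount']));L=(Q-L0)@Rl
t=(L[...,2]>.012)&(L[...,2]<.05)&(abs(L[...,0])<.025)&(abs(L[...,1]-.054)<.015);t=L[t]
if len(t): print('tab',len(t),np.median(t,0),np.percentile(t,2,axis=0),np.percentile(t,98,axis=0))
h=(Q[...,2]>.110)&(Q[...,2]<.14)&(Q[...,0]<-.1)&(Q[...,0]>-.2)&(Q[...,1]<.005)&(Q[...,1]>-.12);h=Q[h];print('handle',len(h),np.median(h,0))
E
```

```text
t: 25.42
position: [0.5249, -0.0011, 0.2068]
orientation: [0.298, 0.135, 0.944, -0.044]
wrist_force: [0.2, -0.1, -0.7]
opening: 0.0002
grip_force: 0.0
[-0.1777 -0.0597  0.2068]
tab 287 [-0.0107  0.0522  0.0192] [-0.0116  0.0494  0.0123] [-0.0036  0.0595  0.0282]
handle 6901 [-0.1435 -0.0555  0.1273]
```

View pics/w7.png

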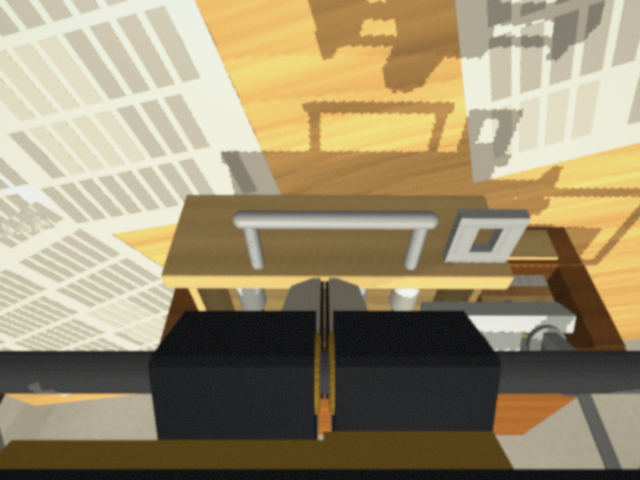

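The drawer is out (handle bar at row 220) and the pin stands in the notch at about (545,340). The gripper is clear, so I'll hand in.

```bash
python3 -c "
from h import *
print(workorder.job_done())"
```

```text
the job is handed in; nothing more can be done
None
```

The job is handed in, with no verdict shown: by camera the pin hangs released in the side notch with its collar down, by feel (12 N) the drawer is against its stop, and the arm stayed clear of the saucer, cup and tape, though I did not re-measure them.

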